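Mesh the splined hub onto the test drive and lock it

TASK

Fit the splined drive hub (aluminium, orange hexagon on top) onto the upright splined shaft of the blue test drive: lower it over the shaft nose, rock or turn it by feel until the teeth mesh, and push it fully home on the steel seat. Then swing the yellow keeper by its red handle all the way over the hub's flange to its stop, and let go. Do not shift the spray can or the white box of chips standing nearby.

Things in the scene. Friction and masses are not known exactly. Their poses are not given: they have to be found in the camera images.
- hub: Loose aluminium drive hub, 0.28 to 0.46 kg, 84 mm tall, standing; origin at the centre of its underside, z up its axis. Flange 84 mm across, 8 mm thick, at the bottom; round body 60 mm across up to 56 mm height; orange hexagon from 56 to 84 mm. Open below only: bore 42 mm across, 50 mm deep, with six inner teeth 7 mm wide, every 60 degrees, the first on the hub's x axis.
- shaft_seat (a point): Centre of the flat steel seat (92 mm across, 46 mm above the worktop) of the fixed blue test drive, on the shaft axis; axes are the drive's, z up. The blue housing, 36 mm high, reaches 75 mm before and behind the shaft, 73 mm left (+y) and 163 mm right. A dark motor with a box on it, up to 85 mm above the worktop, extends behind it (+x) to 151 mm. Home, the hub's underside lies on the seat.
- keeper (a joint): Yellow keeper plate that swings level about an upright pivot 80 mm to the right (drive -y) of the shaft. 0 rad = at its stop, nose pointing at the shaft, 3.5 mm above the hub's flange; grows to 1.75 as it opens, clockwise from above. Stays where it is left; about 1.5 N at the handle moves it. Plate underside 57.5 mm above the worktop, 6 mm thick, 24 mm wide.
- keeper_handle (a point): Point on the axis of the keeper's upright round red handle, 16 mm across, its top 16 mm above this point (103.5 mm above the worktop), plate 24 mm below. It is 50 mm from the pivot, on the side away from the nose: at 0 rad it is 130 mm to the right (drive -y) of the shaft; opened, it has swung round towards the robot (drive -x).
- keeper_pivot (a point): Top of the keeper's pivot, on its axis, 80 mm to the drive's -y side of the shaft axis.
- cleaner_can: Loose white and red spray can, 60 mm across, 177 mm tall, standing; origin at the centre of its base. Leave it.
- chip_box: Loose open white card box with black chip cards sticking out, 57 x 90 mm, 82 mm high, standing; origin at the centre of its underside. Leave it.
- hub_grip (a point): Centre of the hub's orange hexagon, 70 mm above the underside: 40 mm across flats, grip here. Its flats face the hub's x axis and every 60 degrees from it. The inner teeth of the bore run from 1 to 34 mm above the hub's underside and leave 30 mm across between facing tooth tips.
- shaft_nose (a point): Tip of the fixed upright shaft, 47 mm above the seat. Plain round nose 27.6 mm across, tapering to 16 mm over the top 6 mm; from 33 mm down to the seat six teeth, 8 mm wide, 38 mm across, every 60 degrees. Their angle differs every time and is not given: feel for it; 0.08 rad either way lets the hub drop. Resting on the tooth tops, the hub's underside is 32 mm above the seat.

How it is judged:
On the way:
1. the hub is home on the seat, upright, while the keeper is still open (z of hub in the frame of shaft_seat between -0.004 and 0.004 m and horizontal distance between hub and shaft_seat below 0.005 m and angle between hub's own z axis and vertical below 0.06 rad and value of joint keeper above 0.7 rad), for 0.2 s.
At the end, for the whole second after the job is handed in: The hub lies on the seat (within 4 mm in height, 5 mm sideways, 0.06 rad of upright), at rest, and the keeper is within 0.15 rad of its stop over the flange (z of hub in the frame of shaft_seat between -0.004 and 0.004 m and horizontal distance between hub and shaft_seat below 0.005 m and angle between hub's own z axis and vertical below 0.06 rad and value of joint keeper below 0.15 rad and linear speed of hub below 0.02 m/s); the robot touches nothing.
It fails at once if the spray can moved by more than 30 mm or tipped (distance of cleaner_can from where it was at the start of the episode above 0.03 m or angle between cleaner_can's own z axis and vertical above 0.4 rad).
It fails at once if the chip box moved by more than 30 mm (distance of chip_box from where it was at the start of the episode above 0.03 m).
It also fails if it takes over 58 s, if anything falls off the work surface, if the arm or the gripper's body presses on something with over 40 N, if the wrist force passes 120 N, or if a joint passes its speed limit or range.

ROBOT

A 6-joint arm with a two-finger parallel gripper is mounted at the origin on a cart in front of the work surface, level with it; the furniture and walls round the work are solid. World frame = base frame: x ahead of the robot, y to its left, z up, the work surface at z = 0. Lengths are in m, angles in rad, forces in N, time in s.
With the tool pointing down it reaches from about 0.35 to 0.975 m from the base axis. Payload 4.9 kg.
Tool frame: the origin (TCP) lies at the very end of the fingers, on their centre line; the grasp point (between the pads) lies 19 mm behind it (ctrl.grasp_offset is the distance from the TCP to the grasp point, in m); z points along the fingers, y is the line along which they close (so a half turn about z gives the same grasp; the last joint's range is limited). The gripper opens to 85 mm and grips with 20 to 120 N. Pads are 22 mm wide; open, the fingers measure 114 mm over their backs; the gripper's body (76 mm by 85 mm) begins 54 mm behind the grasp point. The pads swing forward as they close: fully open they stand 13 mm farther back than shut.
Start: joints at [1.119, 0.053, 1.613, -0, 1.476, -0.119], TCP at [0.204, 0.591, 0.231] pointing down, gripper open.
Joint ranges: [-3.01, 3.01], [-1.01, 2.22], [0.06, 2.58], [-1.02, 4.17], [0.09, 2.62], [-3.14, 3.14]. Speed limits (rad/s): [2.57, 2.57, 3.14, 3.14, 3.14, 3.14].

INTERFACE

Orientations are given as a rotation vector (axis times angle).
In Python, from station import ctrl, optics gives the robot as it stands.
- The arm moves only by the shell command python3 -m handwheel 'ROWS' [OPENING] [FORCE]. ROWS is JSON, a list of rows, each an object of numbers: "tx", "ty", "tz": the shift along the tool's x, y, z in mm; "roll": the turn about the tool's z in rad. A call has 1 to 12 rows; each row shifts and turns the commanded pose from where the row before left it, along the tool's axes as they then stand; what a row does not reach is not made up. A row lasts 1/12 s, in which the tool goes at most 41.7 mm and 7.16 degrees, less where a joint would pass 70% of its speed; a pose out of reach is approached as far as the arm can. A call with a gripper value outside its range is refused whole. OPENING is the finger opening in mm, from 0 to 85.4, set as the call begins (- or left out, the last holds). The fingers move at their own pace and stop on an object; FORCE is the grip in N (left out, the last holds). Time passes only in rows, so rows that do not move let the fingers close. It gives the time, the measured TCP pose, the force, the opening and the grip force at its end, in the units of the state.
- ctrl.get_obs(): the state, without advancing time (a new reading comes with each control period).
- optics.get_image(name): name is "side" or "top"; returns (picture, depth): 480x640x3 uint8, red, green, blue; 480x640 float32, m along the optical axis (not along the pixel's ray), 0 where there is no reading.
- optics.camera_params(name): a dict with "mtx" (3x3 intrinsics, pixels), "extrinsics" (4x4, takes a point from camera to world coordinates). Camera axes: x right, y down, z forward; pixel columns grow to the right and rows downward; lengths in m; the calibration is good to about 2 mm. A picture is of the moment at which its call begins. camera_params takes no time and is no camera call.
- ctrl.finish_job(): hands the job in; it is judged then, once.
The state is a dict: "t": time; "q": joint angles; "dq": joint speeds; "effort": joint torques, N m; "tool_pos": TCP position; "tool_rot": TCP orientation; "contact_force": force on the tool from outside, world axes, zero at the start; "wrist_torque": the same for the moment, N m; "opening": finger opening in m; "grip_force": force on a finger pad.
Only numpy, scipy, OpenCV 4.12 (cv2) and the standard library are available. Lean on these libraries where they do the work, as an engineer would, in place of code of your own. Each camera call takes 0.05 s, during which the arm holds its last target. There are 200 camera calls.

## Working session

There is one attempt and no reset: what is moved stays moved. The work goes in short steps, Python scripts to look and compute and a shell command to move; the robot and the scene stay as the last step left them, time stands still between calls to the robot, and variables do not carry over. Pictures are saved under pics/ and viewed, at most 10 in all, crops included, and the job is handed in when it is done.

```bash
mkdir -p pics; ls; python3 - <<'E'
from station import ctrl, optics
import cv2,numpy as np
o=ctrl.get_obs(); print(o, ctrl.grasp_offset)
for n in("side","top"):
    im,d=optics.get_image(n); cv2.imwrite(f"pics/{n}0.png",im[:,:,::-1]); np.save(f"pics/{n}0.npy",d)
    p=optics.camera_params(n); print(n,p)
E
```

```text
pics
{'t': 0.0, 'q': array([ 1.11900354e+00,  5.33410352e-02,  1.61430419e+00, -1.48027154e-05,
        1.47595137e+00, -1.18969253e-01]), 'dq': array([-6.15628006e-04,  1.26115036e-03, -6.03651999e-04,  1.70571658e-03,
       -8.68286524e-05, -1.65711771e-03]), 'effort': array([-1.87463284e-04, -3.93695140e+01, -3.70169020e+01, -1.61901248e-04,
        7.36112619e-03, -6.52082122e-07]), 'tool_pos': array([0.20391083, 0.59015072, 0.23006672]), 'tool_rot': array([-5.20294819e-01, -3.09764959e+00,  3.02645309e-03]), 'contact_force': array([-0.01223033,  0.21371384,  0.54128559]), 'wrist_torque': array([ 0.01699535, -0.04863908, -0.03114243]), 'grip_force': 0.0, 'opening': 0.08524944585141642} 0.0187
side {'mtx': array([[495.14433197,   0.        , 321.60507438],
       [  0.        , 495.14433197, 240.62747362],
       [  0.        ,   0.        ,   1.        ]]), 'extrinsics': array([[ 0.99916708,  0.03610401, -0.01901723,  0.55884009],
       [ 0.03819776, -0.66356502,  0.74714282, -0.58857144],
       [ 0.01435568, -0.74724693, -0.66439141,  0.64938486],
       [ 0.        ,  0.        ,  0.        ,  1.        ]])}
top {'mtx': array([[493.25174362,   0.        , 323.90730496],
       [  0.        , 493.25174362, 233.73422842],
       [  0.        ,   0.        ,   1.        ]]), 'extrinsics': array([[-0.01611331, -0.99931824,  0.03321768,  0.51759604],
       [-0.99970723,  0.01670154,  0.01750752,  0.07095501],
       [-0.01805037, -0.03292585, -0.99929479,  0.92853922],
       [ 0.        ,  0.        ,  0.        ,  1.        ]])}
```

View pics/top0.png

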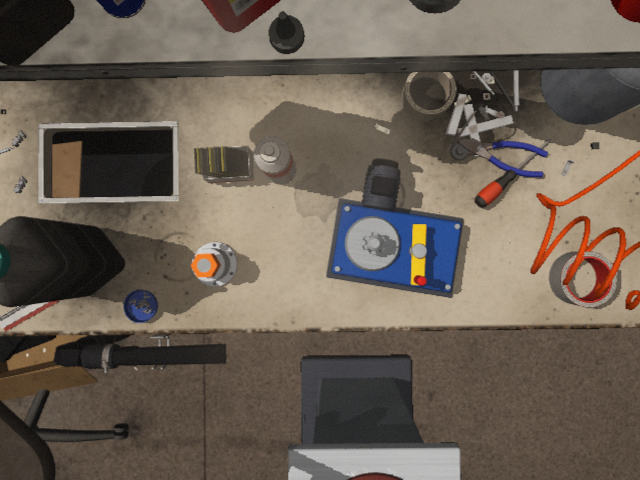

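View pics/side0.png

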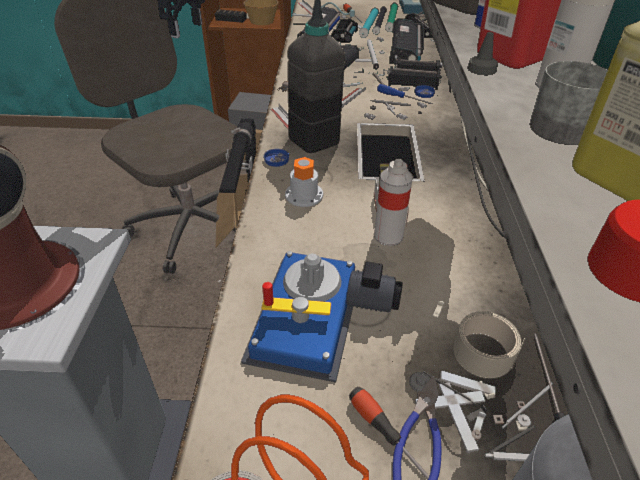

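```bash
cat > h.py <<'E'
import numpy as np, cv2
from station import optics
P={n:optics.camera_params(n) for n in("side","top")}
def at(n,u,v,z):
    "world point on pixel ray at height z"
    K,T=P[n]["mtx"],P[n]["extrinsics"]
    d=T[:3,:3]@np.linalg.solve(K,[u,v,1.]); o=T[:3,3]
    return o+d*(z-o[2])/d[2]
def proj(n,p):
    T=np.linalg.inv(P[n]["extrinsics"]); c=T[:3,:3]@np.asarray(p)+T[:3,3]; q=P[n]["mtx"]@c
    return q[:2]/q[2]
def crop(src,u,v,w,h,k,out):
    cv2.imwrite(out,cv2.resize(cv2.imread(src)[v:v+h,u:u+w],None,fx=k,fy=k,interpolation=cv2.INTER_CUBIC))
E
python3 - <<'E'
from h import *
a=cv2.imread("pics/top0.png"); b=[]
for (u,v,w,h) in((175,230,70,70),(325,190,145,115)):
    c=a[v:v+h,u:u+w]; b.append(c)
h1=cv2.resize(b[0],(280,280),interpolation=cv2.INTER_CUBIC); h2=cv2.resize(b[1],None,fx=3.5,fy=3.5,interpolation=cv2.INTER_CUBIC)
o=np.zeros((410,800,3),np.uint8); o[:280,:280]=h1; o[:h2.shape[0],285:285+h2.shape[1]]=h2
cv2.imwrite("pics/c1.png",o)
s=cv2.imread("pics/side0.png")
o=np.zeros((560,800,3),np.uint8)
o[:240,:240]=cv2.resize(s[145:205,275:335],(240,240)); o[:560,245:800]=cv2.resize(s[245:385,240:379],(555,560))
cv2.imwrite("pics/c2.png",o)
E
```

```text
(no output)
```

View pics/c1.png

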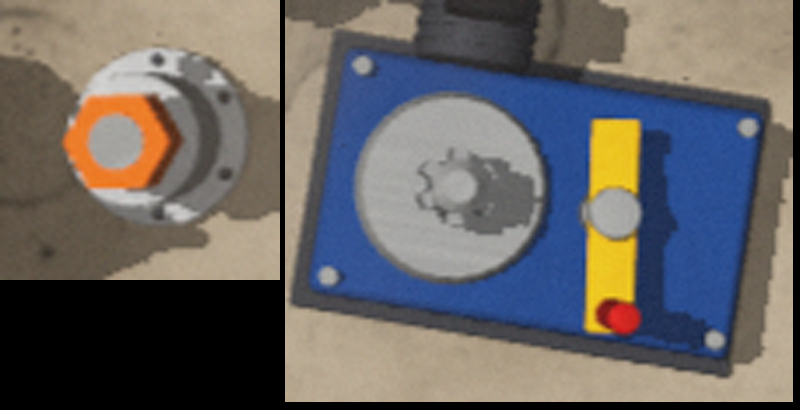

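View pics/c2.png

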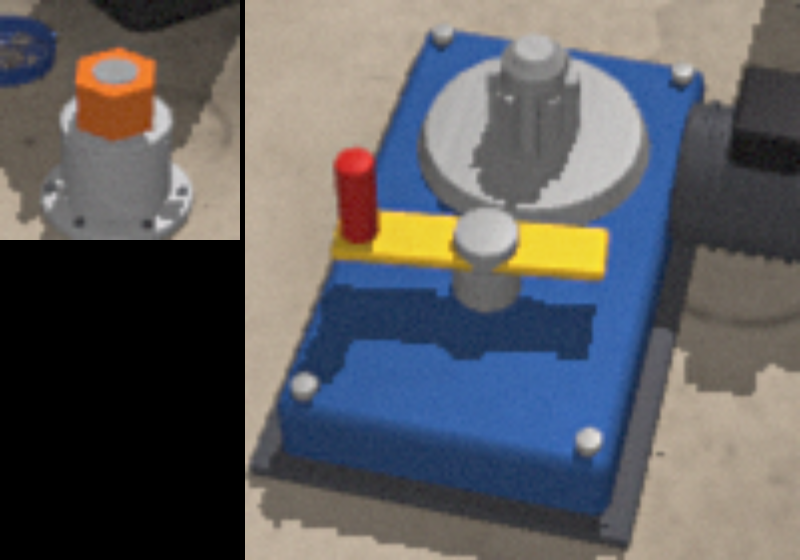

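```bash
python3 - <<'E'
from h import *
np.set_printoptions(precision=4,suppress=True)
A=lambda u,v:(u/4+175-.5+.125,v/4+230-.375)
B=lambda u,v:((u-285)/3.5+325-.36,v/3.5+190-.36)
C=lambda u,v:(u/4+275-.375,v/4+145-.375)
D=lambda u,v:((u-245)/4+240-.375,v/4+245-.375)
print("hex top",at("top",*A(117,141),.084),"side",at("side",*C(116,72),.084))
for p in((64,142),(172,142),(86,95),(148,95),(86,187),(150,187)): print(at("top",*A(*p),.084)[:2])
print("flange top",at("top",*A(157,136),.008))
s=at("top",*B(451,188),.046); print("seat",s,at("side",*D(534,137),.046)); print("nose",at("top",*B(459,185),.093),at("side",*D(534,46),.093))
for a,b in(((362,65),(748,127)),((328,276),(715,340)),((297,303),(729,375))):
    d=at("top",*B(*b),.036)-at("top",*B(*a),.036); print("drive yaw",np.arctan2(d[1],d[0])+np.pi/2, np.linalg.norm(d))
for z in(.07,.075,.08,.085):print("pivot",z,at("top",*B(614,213),z),at("side",*D(486,228),z))
h=at("top",*B(624,317),.1035);print("handle",h,at("side",*D(356,157),.1035))
# fitted centroids
a=cv2.imread("pics/top0.png"); hsv=cv2.cvtColor(a,cv2.COLOR_BGR2HSV)
d=np.load("pics/top0.npy"); print(d[265,204],d[243,374],d[280,420], d[251,418])
E
python3 - <<'E'
import cv2,numpy as np
a=cv2.imread("pics/top0.png")[222:266,350:396];b=cv2.imread("pics/side0.png")[250:300,295:335]
o=np.zeros((460,800,3),np.uint8);o[:440,:460]=cv2.resize(a,None,fx=10,fy=10,interpolation=cv2.INTER_CUBIC);o[:400,470:790]=cv2.resize(b,None,fx=8,fy=8,interpolation=cv2.INTER_CUBIC)
cv2.imwrite("pics/c3.png",o)
E
```

```text
hex top [0.4956 0.2928 0.084 ] side [0.4958 0.29   0.084 ]
[0.4955 0.3156]
[0.4948 0.2691]
[0.5156 0.306 ]
[0.5151 0.2792]
[0.4761 0.3063]
[0.4757 0.2787]
flange top [0.4957 0.2939 0.008 ]
seat [0.5283 0.0007 0.046 ] [ 0.5289 -0.008   0.046 ]
nose [0.5291 0.0005 0.093 ] [ 0.5285 -0.0018  0.093 ]
drive yaw -0.17736646933616207 0.20126712096360552
drive yaw -0.17913753843322233 0.20119445836450225
drive yaw -0.17996853746956099 0.22453308437703726
pivot 0.07 [ 0.5143 -0.0778  0.07  ] [ 0.5141 -0.0806  0.07  ]
pivot 0.075 [ 0.5143 -0.0769  0.075 ] [ 0.5145 -0.085   0.075 ]
pivot 0.08 [ 0.5144 -0.0761  0.08  ] [ 0.5149 -0.0894  0.08  ]
pivot 0.085 [ 0.5144 -0.0752  0.085 ] [ 0.5153 -0.0938  0.085 ]
handle [ 0.465  -0.0756  0.1035] [ 0.4653 -0.0772  0.1035]
0.8452463 0.83259624 0.8193171 0.85536945
```

View pics/c3.png

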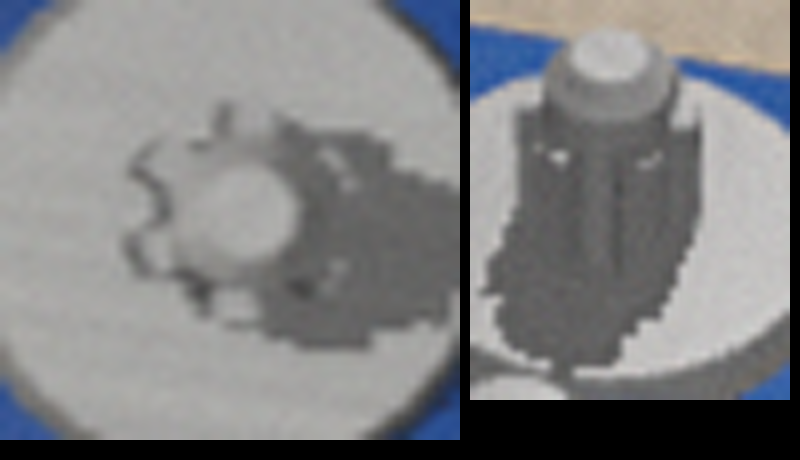

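```bash
cat >> h.py <<'E'
from scipy.spatial.transform import Rotation as Ro
from station import ctrl
def go(dst,yaw=None,n=1):
    "rows needed (per-row tx,ty,tz mm, before roll) and the roll for tool-y yaw (deg)"
    o=ctrl.get_obs(); R=Ro.from_rotvec(o["tool_rot"]).as_matrix(); y=np.degrees(np.arctan2(R[1,1],R[0,1]))
    d=R.T@(np.asarray(dst)-o["tool_pos"])*1000
    print("t %.1f"%o["t"],"pos",o["tool_pos"].round(4),"yaw_y %.2f"%y,"tilt",R[:2,2].round(4),"| per row",(d/n).round(1),"F",o["contact_force"].round(1), "roll", None if yaw is None else round(np.radians(y-yaw),3))
E
python3 - <<'E'
from h import *
d=np.load("pics/top0.npy"); K,T=P["top"]["mtx"],P["top"]["extrinsics"]
v,u=np.mgrid[:480,:640]; c=np.stack([u,v,np.ones_like(u)],-1).astype(float)@np.linalg.inv(K).T*d[...,None]; w=c@T[:3,:3].T+T[:3,3]
for n,(a,b,e,f) in dict(bottle=(0,200,125,320),arm=(60,335,226,375)).items():
    x=w[b:f,a:e][d[b:f,a:e]>0]; x=x[x[:,2]>.03]; print(n,np.percentile(x,[1,50,99],0).round(3).tolist())
go([.28,.36,.23],59,8); go([.4957,.2915,.16],59,1)
E
```

```text
bottle [[0.445, 0.463, 0.035], [0.508, 0.495, 0.207], [0.571, 0.531, 0.283]]
arm [[0.312, 0.286, 0.03], [0.334, 0.433, 0.042], [0.353, 0.565, 0.056]]
t 0.1 pos [0.2039 0.5902 0.2302] yaw_y 70.93 tilt [-0.0008 -0.0017] | per row [-18.4 -24.1   0.1] F [ 0.4 -0.4 -0.5] roll 0.208
t 0.1 pos [0.2039 0.5902 0.2302] yaw_y 70.93 tilt [-0.0008 -0.0017] | per row [-373.3 -186.8   70.4] F [ 0.4 -0.4 -0.5] roll 0.208
```

```bash
python3 -m handwheel '[{"tx":-18.4,"ty":-24.1},{"tx":-18.4,"ty":-24.1},{"tx":-18.4,"ty":-24.1},{"tx":-18.4,"ty":-24.1},{"tx":-18.4,"ty":-24.1},{"tx":-18.4,"ty":-24.1},{"tx":-18.4,"ty":-24.1},{"tx":-18.4,"ty":-24.1},{"roll":0.104},{"roll":0.104},{}]' 85; python3 -c "
from h import *
go([.4957,.2915,.16],59,9)"
```

```text
t 0.1 pos [0.2039 0.5902 0.2302] yaw_y 70.93 tilt [-0.0008 -0.0017] | per row [-41.5 -20.8   7.8] F [ 0.4 -0.4 -0.5] roll 0.208$[0]: bad value
```

```bash
python3 -m handwheel '[{"tx":-18.4,"ty":-24.1,"tz":0,"roll":0},{"tx":-18.4,"ty":-24.1,"tz":0,"roll":0},{"tx":-18.4,"ty":-24.1,"tz":0,"roll":0},{"tx":-18.4,"ty":-24.1,"tz":0,"roll":0},{"tx":-18.4,"ty":-24.1,"tz":0,"roll":0},{"tx":-18.4,"ty":-24.1,"tz":0,"roll":0},{"tx":-18.4,"ty":-24.1,"tz":0,"roll":0},{"tx":-18.4,"ty":-24.1,"tz":0,"roll":0},{"tx":0,"ty":0,"tz":0,"roll":0.104},{"tx":0,"ty":0,"tz":0,"roll":0.104},{"tx":0,"ty":0,"tz":0,"roll":0}]' 85; python3 -c "
from h import *
go([.4957,.2915,.16],59,9)"
```

```text
t: 1.02
tool_pos: [0.2804, 0.3597, 0.2309]
tool_rot: [-0.843, -3.026, 0.0]
contact_force: [0.3, 0.6, 0.5]
opening: 0.085
grip_force: 0.0
t 1.0 pos [0.2804 0.3597 0.2309] yaw_y 58.85 tilt [-0.0003 -0.0002] | per row [-24.4   5.9   7.9] F [0.3 0.6 0.5] roll -0.003
```

```bash
python3 -m handwheel '[{"tx":-24.4,"ty":5.9,"tz":7.9,"roll":0},{"tx":-24.4,"ty":5.9,"tz":7.9,"roll":0},{"tx":-24.4,"ty":5.9,"tz":7.9,"roll":0},{"tx":-24.4,"ty":5.9,"tz":7.9,"roll":0},{"tx":-24.4,"ty":5.9,"tz":7.9,"roll":0},{"tx":-24.4,"ty":5.9,"tz":7.9,"roll":0},{"tx":-24.4,"ty":5.9,"tz":7.9,"roll":0},{"tx":-24.4,"ty":5.9,"tz":7.9,"roll":0},{"tx":-24.4,"ty":5.9,"tz":7.9,"roll":0},{"tx":0,"ty":0,"tz":0,"roll":0},{"tx":0,"ty":0,"tz":0,"roll":0}]' 85; python3 -c "
from h import *
go([.4957,.2915,.058],59,6)"
```

```text
t: 1.93
tool_pos: [0.4959, 0.2924, 0.1588]
tool_rot: [-0.837, -3.026, 0.003]
contact_force: [-1.2, 0.5, 0.1]
opening: 0.0852
grip_force: 0.0
t 1.9 pos [0.4959 0.2924 0.1588] yaw_y 59.07 tilt [-0.0027 -0.0009] | per row [-0.1 -0.1 16.8] F [-1.2  0.5  0.1] roll 0.001
```

```bash
python3 -m handwheel '[{"tx":0,"ty":0,"tz":17,"roll":0},{"tx":0,"ty":0,"tz":17,"roll":0},{"tx":0,"ty":0,"tz":17,"roll":0},{"tx":0,"ty":-0.5,"tz":17,"roll":0},{"tx":0,"ty":0,"tz":17,"roll":0},{"tx":0,"ty":0,"tz":15,"roll":0},{"tx":0,"ty":0,"tz":0,"roll":0},{"tx":0,"ty":0,"tz":0,"roll":0}]' 85
python3 -m handwheel '[{"tx":0,"ty":0,"tz":0,"roll":0},{"tx":0,"ty":0,"tz":0,"roll":0},{"tx":0,"ty":0,"tz":0,"roll":0},{"tx":0,"ty":0,"tz":0,"roll":0},{"tx":0,"ty":0,"tz":0,"roll":0},{"tx":0,"ty":0,"tz":0,"roll":0},{"tx":0,"ty":0,"tz":0,"roll":0},{"tx":0,"ty":0,"tz":0,"roll":0},{"tx":0,"ty":0,"tz":0,"roll":0},{"tx":0,"ty":0,"tz":0,"roll":0}]' 34 70
python3 -c "
from h import *
go([.4957,.2915,.16],59,1)
im,d=optics.get_image('side'); cv2.imwrite('pics/s1.png',cv2.resize(im[100:250,230:430,::-1],None,fx=4,fy=4))"
```

```text
t: 2.6
tool_pos: [0.4943, 0.2928, 0.0598]
tool_rot: [-0.836, -3.027, 0.002]
contact_force: [0.5, -0.4, 0.2]
opening: 0.0852
grip_force: 0.0
t: 3.43
tool_pos: [0.4963, 0.2926, 0.0618]
tool_rot: [0.839, 3.026, 0.001]
contact_force: [-3.3, -1.5, 6.3]
opening: 0.0388
grip_force: 70.7
t 3.4 pos [0.4963 0.2926 0.0618] yaw_y 59.02 tilt [0.0012 0.0004] | per row [ -0.1  -1.2 -98.2] F [-3.3 -1.5  6.3] roll 0.0
```

View pics/s1.png

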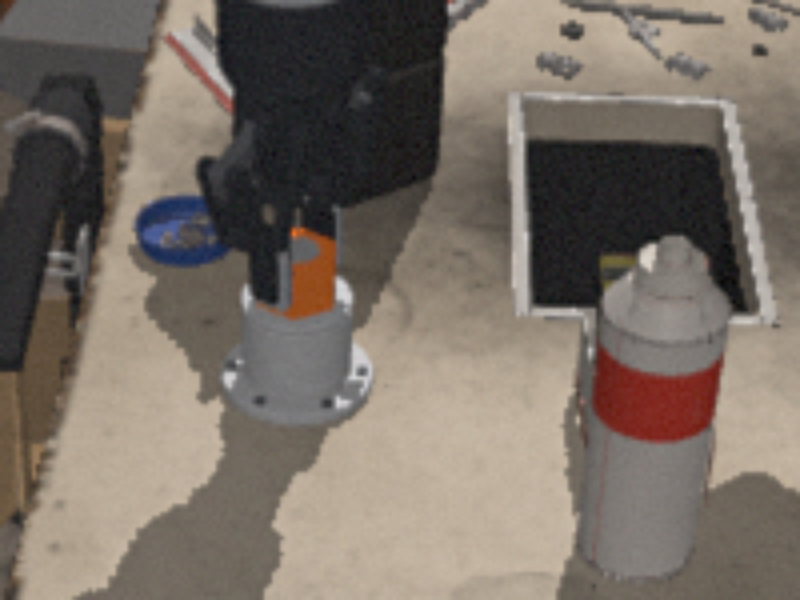

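```bash
python3 -m handwheel '[{"tx":0,"ty":0,"tz":-10,"roll":0},{"tx":0,"ty":0,"tz":-20,"roll":0},{"tx":0,"ty":0,"tz":-20,"roll":0},{"tx":0,"ty":0,"tz":-20,"roll":0},{"tx":0,"ty":0,"tz":-20,"roll":0},{"tx":0,"ty":0,"tz":-20,"roll":0},{"tx":0,"ty":0,"tz":0,"roll":-0.11},{"tx":0,"ty":0,"tz":0,"roll":-0.11},{"tx":0,"ty":0,"tz":0,"roll":-0.11},{"tx":0,"ty":0,"tz":0,"roll":-0.12},{"tx":0,"ty":0,"tz":0,"roll":0},{"tx":0,"ty":0,"tz":0,"roll":0}]' 
python3 -c "
from h import *
go([.529,.0004,.170],85,11)"
```

```text
t: 4.48
tool_pos: [0.4952, 0.2923, 0.1698]
tool_rot: [-0.147, -3.137, 0.0]
contact_force: [-0.2, -0.1, -3.4]
opening: 0.0384
grip_force: 70.4
t 4.5 pos [0.4952 0.2923 0.1698] yaw_y 84.62 tilt [-0.0009 -0.0003] | per row [ -5.5 -26.1  -0. ] F [-0.2 -0.1 -3.4] roll -0.007
```

```bash
python3 -m handwheel '[{"tx":-5.5,"ty":-26.1,"tz":0,"roll":0},{"tx":-5.5,"ty":-26.1,"tz":0,"roll":0},{"tx":-5.5,"ty":-26.1,"tz":0,"roll":0},{"tx":-5.5,"ty":-26.1,"tz":0,"roll":0},{"tx":-5.5,"ty":-26.1,"tz":0,"roll":0},{"tx":-5.5,"ty":-26.1,"tz":0,"roll":0},{"tx":-5.5,"ty":-26.1,"tz":0,"roll":0},{"tx":-5.5,"ty":-26.1,"tz":0,"roll":0},{"tx":-5.5,"ty":-26.1,"tz":0,"roll":0},{"tx":-5.5,"ty":-26.1,"tz":0,"roll":0},{"tx":-5.5,"ty":-26.1,"tz":0,"roll":0},{"tx":0,"ty":0,"tz":0,"roll":0}]' 
python3 -m handwheel '[{"tx":0,"ty":0,"tz":0,"roll":0},{"tx":0,"ty":0,"tz":0,"roll":0}]' 
python3 - <<'E'
from h import *
go([.529,.0004,.170],85,1)
a=optics.get_image('side')[0][195:315,240:380,::-1]; b=optics.get_image('top')[0][190:300,320:470,::-1]
o=np.zeros((480,800,3),np.uint8);o[:360,:420]=cv2.resize(a,None,fx=3,fy=3);o[:275,425:800]=cv2.resize(b,None,fx=2.5,fy=2.5)
cv2.imwrite('pics/s2.png',o)
E
```

```text
t: 5.48
tool_pos: [0.5302, -0.0029, 0.1703]
tool_rot: [0.153, 3.137, -0.004]
contact_force: [0.0, 0.1, -3.0]
opening: 0.0388
grip_force: 71.4
t: 5.65
tool_pos: [0.5296, 0.0013, 0.17]
tool_rot: [-0.145, -3.138, -0.001]
contact_force: [0.8, 0.2, -3.4]
opening: 0.0386
grip_force: 71.4
t 5.7 pos [0.5296 0.0013 0.17  ] yaw_y 84.70 tilt [-0.0005  0.0006] | per row [ 0.6 -1.   0. ] F [ 0.8  0.2 -3.4] roll -0.005
```

View pics/s2.png

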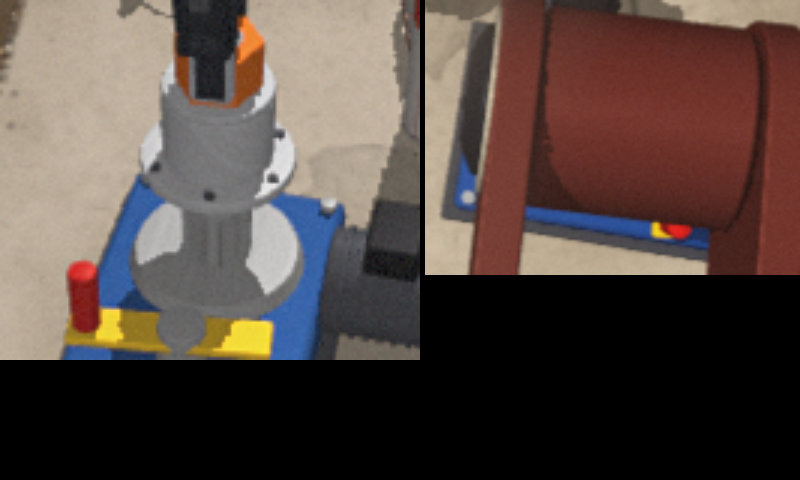

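```bash
python3 -m handwheel '[{"tx":0,"ty":-0.5,"tz":6,"roll":0},{"tx":0,"ty":0,"tz":6,"roll":0},{"tx":0,"ty":0,"tz":4,"roll":0},{"tx":0,"ty":0,"tz":4,"roll":0},{"tx":0,"ty":0,"tz":3,"roll":0},{"tx":0,"ty":0,"tz":2,"roll":0},{"tx":0,"ty":0,"tz":0,"roll":0}]'
python3 -m handwheel '[{"tx":0,"ty":0,"tz":2,"roll":0},{"tx":0,"ty":0,"tz":2,"roll":0},{"tx":0,"ty":0,"tz":2,"roll":0},{"tx":0,"ty":0,"tz":2,"roll":0},{"tx":0,"ty":0,"tz":0,"roll":0}]'
```

```text
t: 6.33
tool_pos: [0.5294, 0.0006, 0.1445]
tool_rot: [-0.142, -3.137, -0.0]
contact_force: [-0.8, 0.2, -3.1]
opening: 0.0389
grip_force: 71.5
t: 6.75
tool_pos: [0.5298, 0.0001, 0.1372]
tool_rot: [-0.143, -3.138, 0.002]
contact_force: [-0.7, -1.0, -3.4]
opening: 0.0387
grip_force: 71.5
```

```bash
python3 -m handwheel '[{"tx":0,"ty":0,"tz":1.5,"roll":0},{"tx":0,"ty":0,"tz":1.5,"roll":0},{"tx":0,"ty":0,"tz":1,"roll":0},{"tx":0,"ty":0,"tz":0,"roll":0}]'
```

```text
t: 7.08
tool_pos: [0.5296, 0.0001, 0.1329]
tool_rot: [-0.143, -3.138, 0.001]
contact_force: [-1.0, -3.8, -2.6]
opening: 0.0385
grip_force: 71.5
```

```bash
python3 -m handwheel '[{"tx":0,"ty":0,"tz":2,"roll":0},{"tx":0,"ty":0,"tz":2,"roll":0},{"tx":0,"ty":0,"tz":2,"roll":0},{"tx":0,"ty":0,"tz":0,"roll":0}]'; python3 -m handwheel '[{"tx":0,"ty":0,"tz":2,"roll":0},{"tx":0,"ty":0,"tz":2,"roll":0},{"tx":0,"ty":0,"tz":2,"roll":0},{"tx":0,"ty":0,"tz":2,"roll":0},{"tx":0,"ty":0,"tz":0,"roll":0}]'
```

```text
t: 7.42
tool_pos: [0.5296, 0.0001, 0.1268]
tool_rot: [-0.143, -3.138, 0.002]
contact_force: [-2.5, -4.0, -1.2]
opening: 0.0387
grip_force: 71.7
t: 7.83
tool_pos: [0.5296, -0.0, 0.119]
tool_rot: [-0.143, -3.138, 0.002]
contact_force: [-3.1, -4.5, 0.2]
opening: 0.0388
grip_force: 71.9
```

Meshed at the first angle; pushing on to the seat.

```bash
python3 -m handwheel '[{"tx":0,"ty":0,"tz":2,"roll":0},{"tx":0,"ty":0,"tz":2,"roll":0},{"tx":0,"ty":0,"tz":2,"roll":0},{"tx":0,"ty":0,"tz":2,"roll":0},{"tx":0,"ty":0,"tz":0,"roll":0}]'; python3 -m handwheel '[{"tx":0,"ty":0,"tz":2,"roll":0},{"tx":0,"ty":0,"tz":1,"roll":0},{"tx":0,"ty":0,"tz":1,"roll":0},{"tx":0,"ty":0,"tz":0,"roll":0}]'
```

```text
t: 8.25
tool_pos: [0.5296, -0.0002, 0.111]
tool_rot: [-0.143, -3.138, 0.002]
contact_force: [-3.5, -5.0, 1.0]
opening: 0.0387
grip_force: 71.9
t: 8.58
tool_pos: [0.5297, -0.0002, 0.108]
tool_rot: [-0.143, -3.137, 0.003]
contact_force: [-6.4, -5.6, 5.8]
opening: 0.0389
grip_force: 72.2
```

```bash
python3 -m handwheel '[{"tx":0,"ty":0,"tz":1,"roll":0},{"tx":0,"ty":0,"tz":1,"roll":0},{"tx":0,"ty":0,"tz":0,"roll":0}]'; python3 -m handwheel '[{"tx":0,"ty":0,"tz":1,"roll":0},{"tx":0,"ty":0,"tz":1,"roll":0},{"tx":0,"ty":0,"tz":0,"roll":0},{"tx":0,"ty":0,"tz":0,"roll":0}]'
```

```text
t: 8.83
tool_pos: [0.5299, -0.0003, 0.1079]
tool_rot: [-0.143, -3.137, 0.003]
contact_force: [-11.7, -5.9, 13.5]
opening: 0.0388
grip_force: 73.3
t: 9.17
tool_pos: [0.5301, -0.0004, 0.1079]
tool_rot: [-0.143, -3.137, 0.003]
contact_force: [-15.7, -5.9, 24.3]
opening: 0.0386
grip_force: 74.5
```

```bash
python3 -m handwheel '[{"tx":0,"ty":0,"tz":-1.5,"roll":0},{"tx":0,"ty":0,"tz":-1.5,"roll":0},{"tx":0,"ty":0,"tz":0,"roll":0}]'; python3 -m handwheel '[{"tx":0,"ty":0,"tz":0,"roll":0},{"tx":0,"ty":0,"tz":0,"roll":0},{"tx":0,"ty":0,"tz":0,"roll":0},{"tx":0,"ty":0,"tz":0,"roll":0},{"tx":0,"ty":0,"tz":0,"roll":0},{"tx":0,"ty":0,"tz":-5,"roll":0},{"tx":0,"ty":0,"tz":-15,"roll":0},{"tx":0,"ty":0,"tz":-20,"roll":0},{"tx":0,"ty":0,"tz":-20,"roll":0},{"tx":0,"ty":0,"tz":-20,"roll":0},{"tx":0,"ty":0,"tz":0,"roll":0}]' 65
python3 -c "
from h import *
im,d=optics.get_image('side'); cv2.imwrite('pics/s3.png',cv2.resize(im[200:350,225:385,::-1],None,fx=4,fy=4))
s=np.array([.529,-.0007,0]); a=-.1785
print('pivot',s+.08*np.array([np.sin(a),-np.cos(a),0]),'closed handle',s+.13*np.array([np.sin(a),-np.cos(a),0]))
go([.465,-.076,.19],None)"
```

```text
t: 9.42
tool_pos: [0.5298, -0.0003, 0.108]
tool_rot: [-0.143, -3.138, 0.003]
contact_force: [-7.1, -5.4, 8.8]
opening: 0.0386
grip_force: 72.9
t: 10.33
tool_pos: [0.5326, 0.0003, 0.1917]
tool_rot: [0.142, 3.129, -0.001]
contact_force: [0.6, 0.3, 0.3]
opening: 0.0648
grip_force: 0.0
pivot [ 0.51479571 -0.07942889  0.        ] closed handle [ 0.50591803 -0.12863445  0.        ]
t 10.4 pos [5.317e-01 4.000e-04 1.894e-01] yaw_y 84.80 tilt [ 0.006  -0.0006] | per row [ 59.5 -82.1  -1. ] F [ 0.8  0.2 -0.3] roll None
```

View pics/s3.png

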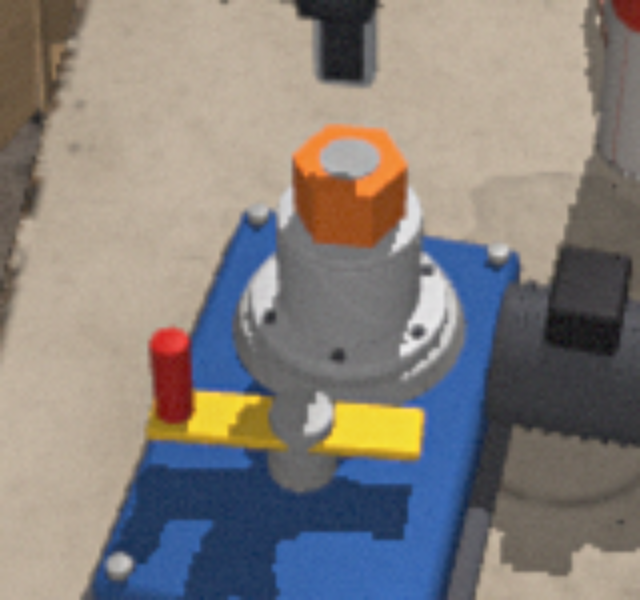

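```bash
python3 -m handwheel '[{"tx":12,"ty":-16.5,"tz":0,"roll":0},{"tx":12,"ty":-16.5,"tz":0,"roll":0},{"tx":12,"ty":-16.5,"tz":0,"roll":0},{"tx":12,"ty":-16.5,"tz":0,"roll":0},{"tx":11.5,"ty":-16.5,"tz":0,"roll":0},{"tx":0,"ty":0,"tz":0,"roll":0},{"tx":0,"ty":0,"tz":0,"roll":0}]' 50
python3 -c "
from h import *
go([.465,-.0765,.077],None,6)"
```

```text
t: 10.97
tool_pos: [0.4624, -0.0764, 0.185]
tool_rot: [-0.145, -3.137, -0.001]
contact_force: [0.6, -1.3, 0.1]
opening: 0.0504
grip_force: 0.0
t 11.0 pos [ 0.4624 -0.0764  0.185 ] yaw_y 84.70 tilt [-0.0012  0.0009] | per row [-0.5  0.  18. ] F [ 0.6 -1.3  0.1] roll None
```

```bash
python3 -m handwheel '[{"tx":-0.5,"ty":0,"tz":18,"roll":0},{"tx":-0.5,"ty":0,"tz":18,"roll":0},{"tx":-0.5,"ty":0,"tz":18,"roll":0},{"tx":-0.5,"ty":0,"tz":18,"roll":0},{"tx":-0.5,"ty":0,"tz":18,"roll":0},{"tx":0,"ty":0,"tz":18,"roll":0},{"tx":0,"ty":0,"tz":0,"roll":0}]' 50
python3 -m handwheel '[{"tx":0,"ty":0,"tz":0,"roll":0},{"tx":0,"ty":0,"tz":0,"roll":0},{"tx":0,"ty":0,"tz":0,"roll":0},{"tx":0,"ty":0,"tz":0,"roll":0},{"tx":0,"ty":0,"tz":0,"roll":0},{"tx":0,"ty":0,"tz":0,"roll":0},{"tx":0,"ty":0,"tz":0,"roll":0}]' 10 25
python3 - <<'E'
from h import *
go([.506,-.129,.077])
o=ctrl.get_obs(); R=Ro.from_rotvec(o["tool_rot"]).as_matrix()
pv=np.array([.5147,-.079]); h0=o["tool_pos"][:2]-pv; a0=np.arctan2(h0[1],h0[0]); print(np.degrees(a0),np.hypot(*h0))
a0%=2*np.pi; an=np.linspace(a0,np.radians(261.5),12); p=pv+.05*np.c_[np.cos(an),np.sin(an)]
print((np.diff(p,axis=0)@R[:2,:2]*1000).round(1).tolist())
E
```

```text
t: 11.55
tool_pos: [0.4628, -0.0746, 0.0735]
tool_rot: [-0.141, -3.13, -0.004]
contact_force: [-1.5, -0.5, -0.0]
opening: 0.0501
grip_force: 0.0
t: 12.13
tool_pos: [0.4666, -0.0766, 0.0796]
tool_rot: [0.143, 3.136, -0.0]
contact_force: [-0.5, 1.0, 4.3]
opening: 0.0151
grip_force: 26.2
t 12.1 pos [ 0.4666 -0.0766  0.0796] yaw_y 84.79 tilt [ 0.0025 -0.0003] | per row [-44.  -48.6   2.7] F [-0.5  1.   4.3] roll None
177.19007101739072 0.0481586586862781
[[-0.7, -6.6], [-1.6, -6.5], [-2.5, -6.2], [-3.3, -5.8], [-4.0, -5.3], [-4.7, -4.8], [-5.3, -4.1], [-5.8, -3.4], [-6.2, -2.6], [-6.5, -1.7], [-6.6, -0.8]]
```

```bash
python3 -m handwheel '[{"tx":-0.7,"ty":-6.6,"tz":0,"roll":0},{"tx":-1.6,"ty":-6.5,"tz":0,"roll":0},{"tx":-2.5,"ty":-6.2,"tz":0,"roll":0},{"tx":-3.3,"ty":-5.8,"tz":0,"roll":0},{"tx":-4,"ty":-5.3,"tz":0,"roll":0},{"tx":0,"ty":0,"tz":0,"roll":0}]'
python3 -m handwheel '[{"tx":-4.7,"ty":-4.8,"tz":0,"roll":0},{"tx":-5.3,"ty":-4.1,"tz":0,"roll":0},{"tx":-5.8,"ty":-3.4,"tz":0,"roll":0},{"tx":-6.2,"ty":-2.6,"tz":0,"roll":0},{"tx":-6.5,"ty":-1.7,"tz":0,"roll":0},{"tx":-6.6,"ty":-0.8,"tz":0,"roll":0},{"tx":0,"ty":0,"tz":0,"roll":0},{"tx":0,"ty":0,"tz":0,"roll":0}]'
```

```text
t: 12.63
tool_pos: [0.4754, -0.108, 0.079]
tool_rot: [0.143, 3.138, 0.001]
contact_force: [-1.1, 1.8, 6.6]
opening: 0.015
grip_force: 26.7
t: 13.3
tool_pos: [0.5083, -0.1288, 0.0789]
tool_rot: [-0.141, -3.138, 0.001]
contact_force: [-1.6, 0.8, 5.8]
opening: 0.0149
grip_force: 26.8
```

```bash
python3 -m handwheel '[{"tx":-1.5,"ty":0,"tz":0,"roll":0},{"tx":-1.5,"ty":0,"tz":0,"roll":0},{"tx":0,"ty":0,"tz":0,"roll":0},{"tx":0,"ty":0,"tz":0,"roll":0}]'; python3 -m handwheel '[{"tx":-1.5,"ty":0,"tz":0,"roll":0},{"tx":-1.5,"ty":0,"tz":0,"roll":0},{"tx":0,"ty":0,"tz":0,"roll":0},{"tx":0,"ty":0,"tz":0,"roll":0}]'
```

```text
t: 13.63
tool_pos: [0.5105, -0.1293, 0.0788]
tool_rot: [-0.141, -3.136, 0.003]
contact_force: [-5.2, -0.9, 5.1]
opening: 0.015
grip_force: 26.9
t: 13.97
tool_pos: [0.5135, -0.1299, 0.0788]
tool_rot: [-0.141, -3.136, 0.004]
contact_force: [-4.3, -1.3, 5.4]
opening: 0.0149
grip_force: 26.9
```

```bash
python3 -m handwheel '[{"tx":0,"ty":0,"tz":0,"roll":0},{"tx":0,"ty":0,"tz":0,"roll":0},{"tx":0,"ty":0,"tz":0,"roll":0},{"tx":0,"ty":0,"tz":0,"roll":0},{"tx":0,"ty":0,"tz":-10,"roll":0},{"tx":0,"ty":0,"tz":-20,"roll":0},{"tx":0,"ty":0,"tz":-20,"roll":0},{"tx":0,"ty":0,"tz":-20,"roll":0},{"tx":0,"ty":0,"tz":-20,"roll":0},{"tx":10,"ty":-20,"tz":-10,"roll":0},{"tx":20,"ty":-30,"tz":0,"roll":0},{"tx":20,"ty":-30,"tz":0,"roll":0}]' 40
python3 -m handwheel '[{"tx":20,"ty":-30,"tz":0,"roll":0},{"tx":20,"ty":-30,"tz":0,"roll":0},{"tx":20,"ty":-30,"tz":0,"roll":0},{"tx":20,"ty":-30,"tz":0,"roll":0},{"tx":0,"ty":0,"tz":0,"roll":0},{"tx":0,"ty":0,"tz":0,"roll":0}]'
python3 - <<'E'
from h import *
a=optics.get_image('side')[0][200:350,225:355,::-1]; b=optics.get_image('top')[0][190:310,320:470,::-1]
o=np.zeros((460,800,3),np.uint8);o[:450,:390]=cv2.resize(a,None,fx=3,fy=3);o[:320,395:795]=cv2.resize(b,(400,320))
cv2.imwrite('pics/s4.png',o)
E
```

```text
t: 14.97
tool_pos: [0.4576, -0.2047, 0.1805]
tool_rot: [0.138, 3.136, -0.003]
contact_force: [-0.3, -1.0, 0.5]
opening: 0.0401
grip_force: 0.0
t: 15.47
tool_pos: [0.3658, -0.3175, 0.1789]
tool_rot: [0.148, 3.137, -0.001]
contact_force: [0.3, 0.3, -0.2]
opening: 0.0398
grip_force: 0.0
```

View pics/s4.png

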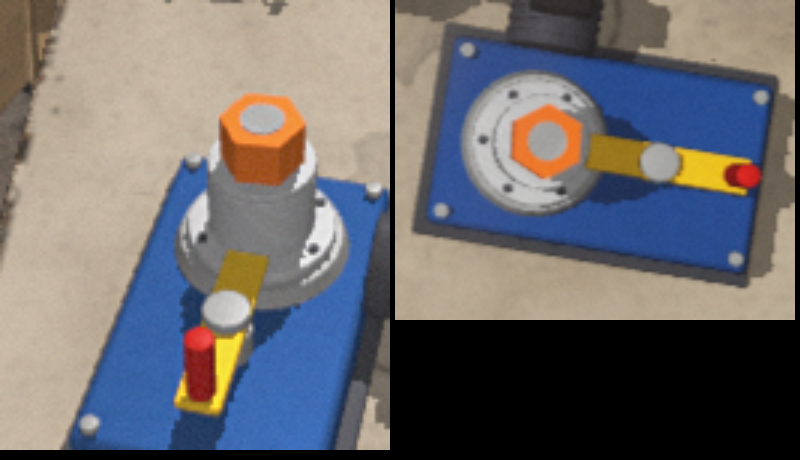

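```bash
python3 - <<'E'
from h import *
B=lambda u,v:((u-395)/2.667+320-.3,v/2.667+190-.3)
h=at("top",*B(748,176),.1035); h2=at("side",200/3+225-.33,338/3+200-.33,.1035); print(h,h2)
pv=np.array([.5147,-.0788])
for q in(h,h2):
    d=q[:2]-pv; print("keeper rad from stop",np.radians(259.8)-np.arctan2(d[1],d[0])%(2*np.pi))
# yellow plate axis
im=optics.get_image("top")[0]; hs=cv2.cvtColor(im,cv2.COLOR_RGB2HSV); m=cv2.inRange(hs,(22,150,70),(32,255,255)); m[:, :390]=0;m[:,475:]=0;m[:190]=0;m[310:]=0
v,u=np.nonzero(m); w=np.array([at("top",a,b,.0635)[:2] for a,b in zip(u,v)]); r=cv2.minAreaRect((w*1000).astype(np.float32)); l=cv2.fitLine((w*1000).astype(np.float32),cv2.DIST_L2,0,.01,.01).ravel()
print(len(u),r,l, "line yaw",np.degrees(np.arctan2(l[1],l[0]))," stop yaw", 90-np.degrees(.1785))
E
```

```text
[ 0.50491483 -0.12719693  0.1035    ] [ 0.50600245 -0.13075054  0.1035    ]
keeper rad from stop 0.02147275956224437
keeper rad from stop -0.012142208155131229
383 ((512.847900390625, -84.97853088378906), (104.31011199951172, 22.678071975708008), 79.56328582763672) [ 1.7991173e-01  9.8368275e-01  5.1170758e+02 -9.0204475e+01] line yaw 79.635376  stop yaw 79.7727033569148
```

The keeper is at its stop, within 0.02 rad. The hub sits flush on the seat and the robot touches nothing.

```bash
python3 -c "
from station import ctrl
print(ctrl.finish_job())"
```

```text
the job is handed in; nothing more can be done
None
```

The job is handed in at about 15.5 s: the hub is on the seat, the keeper is at its stop (within about 0.02 rad), the arm is clear, and the can and chip box were never approached; `finish_job()` gave no verdict.

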